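# Ready the stain-treatment corner: load the paper roll, open the safety cap

## Task

Get the stain-treatment corner of the laundry counter ready: slip the loose paper roll over the upright spindle of the steel roll holder, lower it (do not drop it) until it stands on the base, and let go. Then open the blue stain-remover bottle where it stands in its caddy: press the white child-safety cap down, keep it pressed while you turn it anticlockwise (seen from above) until it comes free, and lift it off. The job finishes while you are still holding the cap still and level in the gripper, about 5 cm straight above the open mouth of the bottle, with the bottle still standing in its caddy, the roll on its holder and everything else on the counter left alone.

Things in the scene. Friction and masses are not known exactly. Their poses are not given: they have to be found in the camera images.
- roll: loose roll of white blotting paper standing upright on the counter: 66 mm outer diameter, 110 mm tall, with a 39 mm bore right through; about 90 g; origin at the centre of its underside, z along its axis. Stiff; a grip of 20 to 40 N on its outside is enough
- holder: steel paper-roll holder fixed to the counter: round base 110 mm across and 12 mm thick with a spindle in its middle, 25 mm in diameter with a round tip 148.5 mm above the counter; origin on the counter under the spindle's axis, z up
- holder_seat (a point): the point on the spindle's axis at the top face of the holder's base, 12 mm above the counter: the centre of the roll's underside comes here
- caddy: stainless caddy screwed to the counter: a square pocket, 79 mm inside, floor 4 mm and rim 62 mm above the counter, that keeps the bottle from turning; a like-high pocket on its +x side holds the dosing cup. Spans x -43.5 to 121.5, y -43.5 to 43.5 mm (low screw tabs to y +-65). Origin on the counter under the bottle pocket's centre
- bottle: blue square stain-remover bottle standing loose in the caddy's pocket, about 0.55 kg: body 76 x 76 mm, 118 mm tall, shoulder 54 mm across up to 124 mm, white neck 34 mm across up to the mouth at 150 mm, three bayonet lugs hidden under the cap; origin at the centre of its underside, z up. A cap pulled while locked brings the bottle up with it
- bottle_mouth (a point): centre of the bottle's mouth, on top of the neck, 150 mm above the bottle's underside
- cap: white ribbed push-and-turn safety cap on the bottle: 52 mm across, 33 mm tall, about 50 g, stiff, to be gripped firmly (50 N or more) by its sides; origin at the centre of its lower rim, z up. Locked, the rim is 131 mm above the bottle's underside and the cap's x axis lies along the bottle's; a spring liner pushes it up with about 6 N. Turned without pressing it stops within 4 degrees
- cap_top (a point): centre of the cap's top face (red arrows), 33 mm above its rim. To unlock: press the cap down at least 4 mm (5.5 mm is good and takes about 14 N; it bottoms at 7 mm) and, held down, turn it anticlockwise seen from above. It is past the lock after 35 degrees, best at 60, and meets a stop at 87; from 35 to 87 it lifts straight off, the liner pushing it up the first few mm
- dose_cup: blue plastic dosing cup, 52 mm across and 50 mm tall, standing in the small pocket of the caddy behind the bottle; origin at the centre of its underside. To be left alone
- water_a: clear water bottle with a red cap, 62 mm across, 204 mm tall; origin at the centre of its underside. To be left alone
- water_b: second, identical water bottle with a red cap; origin at the centre of its underside. To be left alone
- spray: green spray bottle with a white trigger head, body 72 mm across, 206 mm tall, head 85 mm long along its x axis (nozzle to -x, reaching 66 mm from the axis); origin at the centre of its underside. To be left alone
- carton: blue and yellow washing-powder carton, 65 x 115 x 165 mm (x, y, z); origin at the centre of its underside. To be left alone
- brush: wooden hand brush lying on its bristles, 150 mm along its x axis, 30 mm wide, 27 mm tall; origin at the centre of its underside. To be left alone
- soap_dish: white soap dish with a green bar of soap, 110 x 78 mm, 34 mm tall; origin at the centre of its underside. To be left alone
Not all that is in view belongs to the job. Several things have the shape of the cap; the one meant has the colours described above.

How it is judged (in metres and radians):
On the way, in this order (a step that is already met when the one before it is completed fails the run):
1. the paper roll stands on the holder's base around the spindle and has been let go (z of roll in the frame of holder_seat between -0.003 and 0.004 m and horizontal distance between roll and holder_seat below 0.01 m and angle between roll's own z axis and vertical below 0.08 rad and contact force between the fingers and roll below 0.3 N), for 0.2 s.
2. the cap is pressed down at least 3.5 mm on the bottle (z of cap in the frame of bottle below 0.1275 m and angle between the z axis of cap and the z axis of bottle, either way round below 0.12 rad), for 0.05 s.
3. the cap has been turned past its lock (35 degrees) while still on the neck (angle between the x axis of cap and the x axis of bottle, either way round above 0.6 rad and z of cap in the frame of bottle below 0.14 m and horizontal distance between cap and bottle below 0.006 m), for 0.05 s.
At the end, for the whole second after the job is handed in: Gripper holds the cap still, level within 0.25 rad, rim 25 to 100 mm above the mouth and within 25 mm of its axis, clear of the bottle; bottle upright on its caddy floor (within 5 mm); roll upright around the spindle on the base (within 4 mm), let go (all of step 1 and z of cap in the frame of bottle between 0.175 and 0.25 m and horizontal distance between cap and bottle_mouth below 0.025 m and angle between cap's own z axis and vertical below 0.25 rad and linear speed of cap below 0.03 m/s and contact force between the fingers and cap above 1 N and contact force between cap and bottle below 0.1 N and z of bottle in the frame of caddy below 0.009 m and horizontal distance between bottle and caddy below 0.006 m and angle between bottle's own z axis and vertical below 0.06 rad); the arm keeps its last pose, push and grip.
It fails at once if the bottle is lifted more than 15 mm from the caddy's floor or tipped (z of bottle in the frame of caddy above 0.019 m or angle between bottle's own z axis and vertical above 0.15 rad).
It fails at once if the paper roll is dropped (falls faster than 0.5 m/s with no finger on it) (linear speed of roll above 0.5 m/s and contact force between the fingers and roll below 0.05 N).
It fails at once if a bystander is moved more than 30 mm (distance of any of dose_cup, water_a, water_b, spray, carton, brush, soap_dish from where it was at the start of the episode above 0.03 m).
It also fails if it takes over 48 s, if anything falls off the work surface, if the arm or the gripper's body presses on something with over 40 N, if the wrist force passes 120 N, or if a joint passes its speed limit or range.

## Robot

A 7-joint arm with a two-finger parallel gripper is mounted at the origin on the work surface. World frame = base frame: x ahead of the robot, y to its left, z up, the work surface at z = 0. Lengths are in mm, angles in rad, forces in N, time in s.
With the tool pointing down it reaches from about 425 to 825 mm from the base axis. Payload 3.6 kg.
Tool frame: the origin (TCP) lies at the very end of the fingers, on their centre line; the grasp point (between the pads) lies 19 mm behind it; z points along the fingers, y is the line along which they close (so a half turn about z gives the same grasp; the last joint's range is limited). The gripper opens to 93 mm and grips with 3 to 60 N. Pads are 15 mm wide; open, the fingers measure 128 mm over their backs; the gripper's body (75 mm by 188 mm) begins 65 mm behind the grasp point.
Start: joints at [-1.333, 0.615, -0.013, 1.423, 0.008, 1.103, -0.04], TCP at [169.455, 627.492, 218.64] pointing down, gripper open.
Joint ranges: [-3.12, 3.12], [-0.3, 2.06], [-1.34, 1.32], [0.26, 2.42], [-1.36, 4.5], [0.01, 1.98], [-2.84, 2.84]. Speed limits (rad/s): [2.79, 2.79, 3.14, 3.14, 3.14, 3.14, 3.14].

## Interface

Orientations are given as a rotation vector (axis times angle).
In Python, from station import bot, claw, optics, status gives the robot as it stands. The module is installed in compiled form; this text tells all that it offers. Calls block until the motion is done:
- bot.move_ptp(position, orientation): joint-space move of the TCP to a pose.
- bot.movel(position, ori=None, vel=150, force_limit=None): straight line of the TCP; ori=None keeps the orientation; vel is the mean speed in mm/s. With force_limit (N) it stops when the force on the tool has changed by that much, and returns True; else False.
- bot.move_j(angles): joint-space move.
- claw.command_gripper(opening, grip_force=None): finger opening in mm; grip_force is the grip in N (None keeps the last); returns when the fingers have stopped.
- bot.dwell(seconds).
- bot.ik(position, orientation): joint angles nearest the present ones, or None.
- optics.get_image(name): name is "scene" or "top"; returns the picture (400x640x3 uint8, red, green, blue); there is no depth.
- optics.camera_model(name): a dict with "vfov" (degrees; the focal length in pixels is half the picture's height over the tangent of half this angle, whatever the lens; pixels are square), "cx", "cy" (the principal point, pixels), "rvec" (rotation vector, rad) and "tvec" (3), from world to camera coordinates, as OpenCV has them. Camera axes: x right, y down, z forward; pixel columns grow to the right and rows downward; lengths in mm; the calibration is good to about 2 mm. A picture is of the moment at which its call begins. camera_model takes no time and is no camera call.
A pose or a line that the arm cannot do raises bot.MotionError and nothing moves.
- bot.finish_job(): hands the job in; it is judged then, once.
Readings, each from a call of its own:
- status.current_clock(): time.
- status.current_joint_pos(): joint angles.
- status.current_dq(): joint speeds.
- status.current_joint_torque(): joint torques, N m.
- status.current_tool_pos(): TCP position.
- status.current_tool_rot(): TCP orientation.
- status.current_contact_force(): force on the tool from outside, world axes, zero at the start.
- status.current_torque(): the same for the moment, N m.
- status.current_opening(): finger opening in mm.
- status.current_grip_force(): force on a finger pad.
Only numpy, scipy, OpenCV 4.12 (cv2) and the standard library are available. Lean on these libraries where they do the work, as an engineer would, in place of code of your own. Each camera call takes 0.05 s, during which the arm holds its last target. There are 200 camera calls.

## Working session

There is one attempt and no reset: what is moved stays moved. The work goes in short steps, each a Python script; the robot and the scene stay as the last script left them, time stands still between calls to the robot, and variables do not carry over. Pictures are saved under pics/ and viewed, at most 10 in all, crops included, and the job is handed in when it is done.

```bash
mkdir -p pics; python3 - <<'E'
from station import bot, claw, optics, status
import cv2
for n in ("scene","top"):
    cv2.imwrite(f"pics/{n}0.png",optics.get_image(n)[:,:,::-1]); print(n,optics.camera_model(n))
print(status.current_clock(),status.current_tool_rot(),status.current_opening())
E
```

```text
scene {'vfov': 48.530104126991716, 'cx': 323.21823725457205, 'cy': 196.80583686653117, 'rvec': array([ 1.82459125,  1.36080444, -0.68233084]), 'tvec': array([-110.8356697 , -225.66266756, 1750.6511117 ])}
top {'vfov': 47.16545105663404, 'cx': 320.4779202082463, 'cy': 200.42392494048076, 'rvec': array([ 2.13768229, -2.17758202,  0.12512833]), 'tvec': array([ -47.42393763,  565.96484813, 1344.70047683])}
0.1 [-0.41306253 -3.11404244  0.00357961] 92.90349573886483
```

View pics/scene0.png

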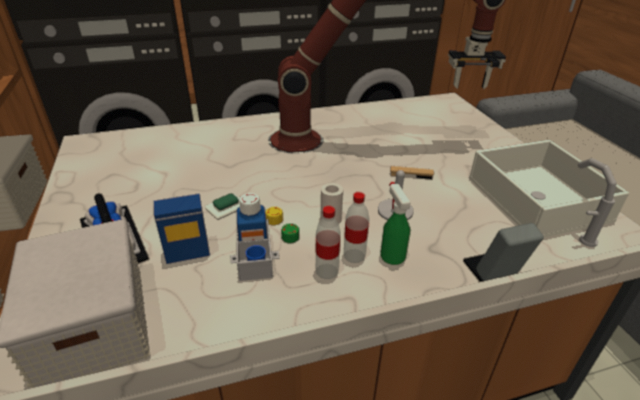

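View pics/top0.png

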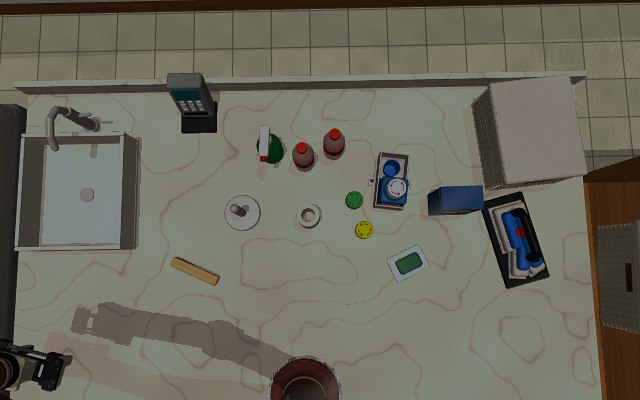

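The scene picture shows the bottle with its white cap at (249,203), the roll at (331,200), and the holder behind the spray bottle at (396,205). The top picture shows the holder at (242,212), the roll at (308,215), and the bottle and caddy at (392,182). Three things have the cap's shape: white at top (397,187), green at (354,200) and yellow at (364,230). The white one with red arrows, on the blue bottle, fits the description. I'll confirm it in a crop.

```bash
python3 - <<'E'
import cv2,numpy as np
t=cv2.imread("pics/top0.png");s=cv2.imread("pics/scene0.png")
a=cv2.resize(t[125:285,215:445],(800,557),interpolation=cv2.INTER_CUBIC)
cv2.imwrite("pics/topc.png",a)
cv2.imwrite("pics/scenec.png",cv2.resize(s[155:285,220:440],(800,473),interpolation=cv2.INTER_CUBIC))
E
```

```text
(no output)
```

View pics/topc.png

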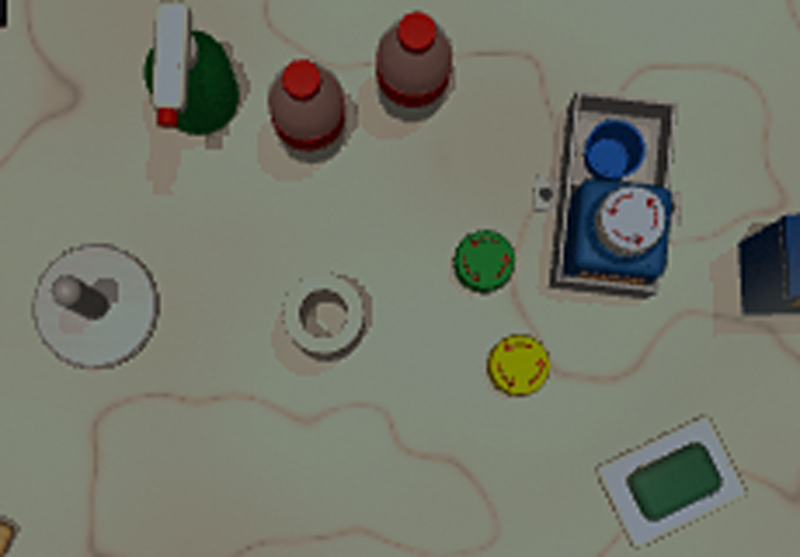

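View pics/scenec.png

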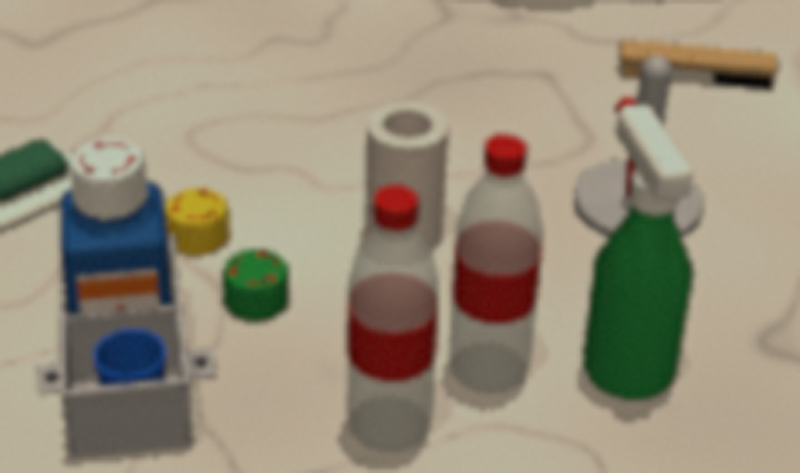

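The crop confirms it: the white cap with red arrows sits on the blue bottle at top-crop (633,219), and the loose green and yellow caps are decoys. Next I'll measure with masks and ellipse fits in both views.

```bash
cat > geo.py <<'E'
import numpy as np,cv2
from station import optics
M={n:optics.camera_model(n) for n in("scene","top")}
def K(n):
    m=M[n];f=200/np.tan(np.radians(m['vfov']/2));return np.array([[f,0,m['cx']],[0,f,m['cy']],[0,0,1.]])
def ray(n,p):
    R=cv2.Rodrigues(M[n]['rvec'])[0];d=R.T@np.linalg.inv(K(n))@np.array([p[0],p[1],1.]);return -R.T@M[n]['tvec'],d/np.linalg.norm(d)
def plane(n,p,z):
    o,d=ray(n,p);return o+d*(z-o[2])/d[2]
def tri(pt,ps):
    o1,d1=ray("top",pt);o2,d2=ray("scene",ps)
    t=np.linalg.lstsq(np.c_[d1,-d2],o2-o1,rcond=None)[0];a=o1+t[0]*d1;b=o2+t[1]*d2
    return (a+b)/2,np.linalg.norm(a-b)
def proj(n,X):
    return cv2.projectPoints(np.array(X,float).reshape(-1,1,3),M[n]['rvec'],M[n]['tvec'],K(n),None)[0][:,0]
E
python3 - <<'E'
from geo import *
I={n:cv2.imread(f"pics/{n}0.png") for n in("scene","top")}
def comps(n,x0,y0,x1,y1,maskf,lab):
    r=cv2.resize(I[n][y0:y1,x0:x1],None,fx=4,fy=4,interpolation=cv2.INTER_CUBIC)
    h=cv2.cvtColor(r,cv2.COLOR_BGR2HSV).astype(int);m=maskf(h).astype(np.uint8)
    for c in cv2.findContours(m,cv2.RETR_CCOMP,cv2.CHAIN_APPROX_NONE)[0]:
        a=cv2.contourArea(c)/16
        if a>8:
            e=cv2.fitEllipse(c);f=lambda p:np.round((np.array(p)+.5)/4-.5+[x0,y0],2)
            print(lab,n,"area",a,"ell",f(e[0]),np.round(np.array(e[1])/4,1),round(e[2]),"bbox",f(c.min((0,1))),f(c.max((0,1))))
g=lambda n,x0,y0,x1,y1:print(n,(x0,y0),'\n',cv2.cvtColor(I[n][y0:y1,x0:x1],cv2.COLOR_BGR2GRAY))
np.set_printoptions(linewidth=250)
comps("top",380,172,412,206,lambda h:((h[...,1]<70)|(h[...,0]<15)|(h[...,0]>165))&(h[...,2]>95),"cap")
comps("scene",232,188,266,218,lambda h:((h[...,1]<60)|(h[...,0]<8)|(h[...,0]>165))&(h[...,2]>165),"captop")
comps("scene",318,180,346,200,lambda h:(h[...,2]<150),"bore")
g("top",294,202,324,232); g("scene",318,180,346,200); g("top",226,200,250,224); g("scene",392,168,408,182)
g("top",382,174,412,204);g("scene",236,190,264,216)
E
```

```text
cap top area 259.03125 ell [396.56 187.27] [18.  18.4] 134 bbox [387.38 178.12] [405.62 196.62]
cap top area 151.78125 ell [408.55 190.65] [ 6.9 41.7] 2 bbox [403.62 171.62] [411.38 205.38]
cap top area 31.9375 ell [399.33 174.61] [5.5 9.6] 75 bbox [393.62 171.62] [402.88 177.12]
cap top area 17.59375 ell [381.35 174.55] [4.6 6.1] 174 bbox [379.62 171.62] [384.38 177.62]
captop scene area 13.375 ell [233.41 215.46] [3.9 4.8] 10 bbox [231.62 213.12] [235.12 217.38]
captop scene area 22.15625 ell [234.46 207.32] [3.4 9.4] 55 bbox [231.62 204.12] [238.88 210.62]
captop scene area 438.4375 ell [251.36 194.99] [18.  37.7] 100 bbox [231.62 187.62] [265.38 207.12]
bore scene area 119.53125 ell [330.96 195.88] [ 8.7 26.3] 91 bbox [320.12 191.12] [342.88 199.38]
bore scene area 72.75 ell [331.61 188.56] [ 7.  13.3] 92 bbox [324.88 185.12] [338.12 192.12]
top (294, 202) 
 [[129 129 130 129 129 130 129 130 130 130 130 130 130 130 131 130 130 132 132 131 132 132 132 132 132 132 131 132 131 132]
 [130 129 129 130 129 130 130 130 130 130 130 129 129 130 130 130 103 132 130 131 131 132 132 133 132 
[... 15155 characters left out ...]
  51  60]
 [100  66  59  68  87 107 115 116 115 117 119 119 119 120 122 119 118 114 115 112 110 106  97  81  58  47  48  56]
 [ 90  63  54  58  70  95 110 114 115 117 120 120 120 119 121 120 117 116 115 113 108  98  81  63  52  48  47  54]
 [106  71  54  49  53  74  96 109 114 117 120 121 121 120 120 120 117 116 114 108  98  80  60  51  50  48  47  52]
 [121  76  51  46  43  52  71  88 104 111 113 116 120 119 117 116 113 111 103  87  72  57  48  49  53  51  52  53]
 [126  76  53  49  44  44  50  60  74  84  89 100 108 106 101  95  90  84  74  59  47  42  46  53  53  55  57  55]
 [126  77  56  51  47  44  44  45  48  51  58  71  80  74  69  63  58  54  45  43  43  43  49  53  56  58  62  58]]
```

```bash
python3 - <<'E'
from geo import *
np.set_printoptions(suppress=True,precision=1)
print("cap_top",tri((396.56,187.27),(248.8,197.6)),plane("top",(396.56,187.27),168))
print("roll_top",tri((307.5,214.6),(331.6,188.56)),plane("top",(307.5,214.6),110))
print("tip ctr",tri((234.3,208.2),(400.3,173.6)),plane("top",(234.3,208.2),136))
# base disc outline: hough on edges
I=cv2.imread("pics/top0.png");g=cv2.cvtColor(I,cv2.COLOR_BGR2GRAY)
r=g[188:238,216:270];e=cv2.resize(r,None,fx=4,fy=4,interpolation=cv2.INTER_CUBIC)
c=cv2.HoughCircles(cv2.GaussianBlur(e,(5,5),1),cv2.HOUGH_GRADIENT,1,200,param1=80,param2=15,minRadius=62,maxRadius=82)[0,0]
p=(c[:2]+.5)/4-.5+[216,188];print("base px",p,c[2]/4,"->",plane("top",p,12), "radius mm",np.linalg.norm(plane("top",p+[c[2]/4,0],12)-plane("top",p,12)))
# roll outer and bottom, cross check w/ top circle
r=g[196:236,286:330];e=cv2.resize(r,None,fx=4,fy=4,interpolation=cv2.INTER_CUBIC)
c=cv2.HoughCircles(cv2.GaussianBlur(e,(5,5),1),cv2.HOUGH_GRADIENT,1,200,param1=80,param2=15,minRadius=42,maxRadius=58)[0,0]
p=(c[:2]+.5)/4-.5+[286,196];print("roll outer",p,c[2]/4,plane("top",p,110))
for n,pp in(("water_b?",(302.5,147)),("water_a?",(334.5,134)),("spray",(264,140))):print(n,plane("top",pp,200))
# caddy orientation: outer long left edge
for q in ((574-1,96),(673,103),(551,287),(655,295)):
    print("caddy corner",plane("top",np.array(q)/3.478+[214.6,124.6],62))
print(proj("top",[[0,0,0]]))
E
```

```text
cap_top (array([ 580.9, -265.3,  169.3]), np.float64(0.8205273512078939)) [ 581.  -265.9  168. ]
roll_top (array([516.3, -20. , 109.6]), np.float64(1.3053395561497538)) [516.1 -20.6 110. ]
tip ctr (array([535.9, 183.3, 137.9]), np.float64(3.7136643315449667)) [535.4 181.9 136. ]
base px [242.2 212.5] 18.15 -> [535.  181.4  12. ] radius mm 55.391732090797454
roll outer [307.8 214.5] 11.2 [516.4 -21.3 110. ]
water_b? [690.2 -12.8 200. ]
water_a? [724.2 -99.4 200. ]
spray [711.4  90.4 200. ]
caddy corner [ 703.1 -236.2   62. ]
caddy corner [ 695.4 -321.6   62. ]
caddy corner [ 538.9 -212.1   62. ]
caddy corner [ 530.4 -299.6   62. ]
[[304.3 393.3]]
```

```bash
cat >> geo.py <<'E'
from scipy.spatial.transform import Rotation as Ro
def down(deg):
    a=np.radians(deg);y=np.array([np.cos(a),np.sin(a),0]);z=np.array([0,0,-1.]);return Ro.from_matrix(np.c_[np.cross(y,z),y,z]).as_rotvec()
E
python3 - <<'E'
from geo import *
from station import bot,status
np.set_printoptions(suppress=True,precision=2)
for nm,p in(("rollup",(516.2,-20.7,210)),("roll",(516.2,-20.7,69)),("hold",(535.3,181.9,240)),("seat",(535.3,181.9,81)),("cap",(581,-265.5,138))):
    for d in (-90,-60,-30,0,30,60,90,120,150):
        q=bot.ik(p,down(d))
        if nm=="cap" or d in(90,-90):print(nm,d,q)
E
```

```text
rollup -90 [-0.56  0.54  0.87  1.83 -0.49  1.   -1.06]
rollup 90 [-0.15  0.42  0.22  1.82 -0.11  0.91  1.69]
roll -90 [-0.38  0.69  0.59  1.98 -0.62  0.66 -0.96]
roll 90 [ 0.01  0.62 -0.03  1.96  0.03  0.56  1.54]
hold -90 [-0.84  0.55  0.77  1.66 -0.42  1.1  -1.52]
hold 90 [-0.41  0.46  0.07  1.65 -0.04  1.04  1.24]
seat -90 [-0.75  0.74  0.63  1.83 -0.6   0.77 -1.37]
seat 90 [-0.35  0.65 -0.03  1.82  0.03  0.67  1.18]
cap -90 [-0.12  0.88  1.    1.57 -0.8   1.14 -0.5 ]
cap -60 [-0.09  0.85  0.94  1.57 -0.75  1.11 -0.02]
cap -30 [-0.05  0.82  0.84  1.57 -0.67  1.06  0.44]
cap 0 [ 0.01  0.77  0.7   1.57 -0.56  1.01  0.87]
cap 30 [ 0.09  0.73  0.55  1.57 -0.44  0.97  1.29]
cap 60 [ 0.19  0.7   0.35  1.56 -0.28  0.93  1.68]
cap 90 [ 0.26  0.69  0.23  1.56 -0.18  0.92  2.12]
cap 120 [ 0.31  0.68  0.14  1.56 -0.11  0.91  2.58]
cap 150 [ 0.96  0.94 -1.15  1.53  0.89  1.26  2.29]
```

```bash
python3 - <<'E'
from geo import *
from station import bot,status,claw,optics
np.set_printoptions(suppress=True,precision=2)
o=down(90)
bot.move_ptp((516.2,-20.7,190),o);print(status.current_clock())
print(bot.movel((516.2,-20.7,69),vel=120,force_limit=8),status.current_tool_pos())
claw.command_gripper(60,30);print(status.current_opening(),status.current_grip_force(),status.current_clock())
bot.movel((516.2,-20.7,235),vel=150);print(status.current_contact_force(),status.current_opening())
bot.movel((535.3,181.9,240),vel=150);print(status.current_tool_pos(),status.current_clock())
for n in("top","scene"):cv2.imwrite(f"pics/{n}1.png",optics.get_image(n)[:,:,::-1])
t=cv2.imread("pics/top1.png")[150:270,190:330];s=cv2.imread("pics/scene1.png")[110:230,340:480]
cv2.imwrite("pics/c1.png",cv2.resize(np.hstack([t,s]),(800,343),interpolation=cv2.INTER_CUBIC))
E
```

```text
2.7
False [516.78 -20.77  69.6 ]
67.27474991361268 29.99765538610518 4.4083
[-0.26 -0.13 -1.9 ] 66.4822734019916
[535.44 180.49 240.03] 7.175
```

View pics/c1.png

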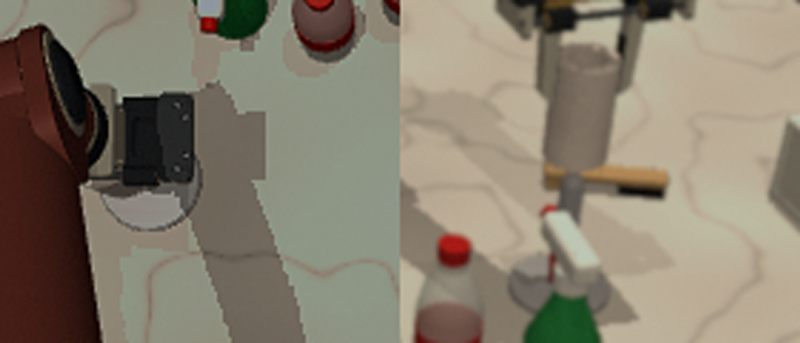

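The roll hangs upright right above the spindle tip, at (575,165) against (572,180) in the scene half of the crop, so I'm lowering it.

```bash
python3 - <<'E'
from geo import *
from station import bot,status,claw,optics
np.set_printoptions(suppress=True,precision=2)
print(status.current_tool_pos())
print(bot.movel((535.3,181.9,100),vel=80,force_limit=8),status.current_tool_pos(),status.current_contact_force())
print(bot.movel((535.3,181.9,78),vel=25,force_limit=5),status.current_tool_pos(),status.current_contact_force(),status.current_clock())
E
```

```text
[535.43 180.72 240.1 ]
False [535.62 181.99 100.46] [ 0.36  1.44 -1.59]
True [535.02 182.06  81.09] [-1.02  0.06  4.67] 9.8917
```

```bash
python3 - <<'E'
from geo import *
from station import bot,status,claw,optics
np.set_printoptions(suppress=True,precision=2)
claw.command_gripper(93);bot.dwell(0.4);print(status.current_opening(),status.current_grip_force())
bot.movel((535.3,181.9,240),vel=200)
bot.move_ptp((581,-265.5,260),down(15));print(status.current_clock(),status.current_tool_pos(),status.current_joint_pos())
for n in("top","scene"):cv2.imwrite(f"pics/{n}2.png",optics.get_image(n)[:,:,::-1])
t=cv2.imread("pics/top2.png")[140:260,210:430];s=cv2.imread("pics/scene2.png")[120:260,210:430]
cv2.imwrite("pics/c2.png",cv2.resize(np.vstack([t,s]),None,fx=2.2,fy=2.2,interpolation=cv2.INTER_CUBIC))
E
```

```text
92.84697571842408 0.0
13.5417 [ 581.98 -263.12  259.7 ] [ 0.09  0.61  0.55  1.41 -0.33  1.21  0.93]
```

View pics/c2.png

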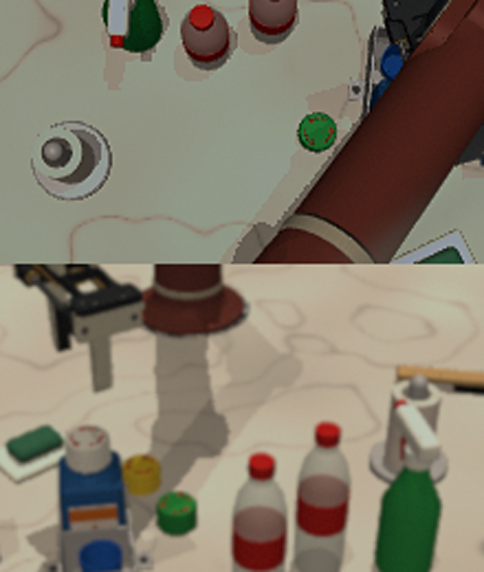

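The roll stands on the holder base around the spindle: top half (60,152), scene half (415,420). Now the cap.

```bash
python3 - <<'E'
from geo import *
from station import bot,status,claw,optics
np.set_printoptions(suppress=True,precision=2)
def rep(l):print(l,status.current_tool_pos(),status.current_contact_force(),status.current_opening(),status.current_clock())
rep("start")
print(bot.movel((581,-265.5,138.5),down(15),vel=80,force_limit=6));bot.dwell(.2);rep("at cap")
claw.command_gripper(45,58);bot.dwell(.2);rep("gripped");print(status.current_grip_force())
p=np.array(status.current_tool_pos())
print(bot.movel((581,-265.5,133),vel=15,force_limit=25));bot.dwell(.2);rep("pressed")
E
```

```text
start [ 581.87 -263.38  259.83] [ 0.58  0.47 -0.02] 93.23557080393833 13.6417
False
at cap [ 581.14 -265.58  138.83] [-1.03  1.27 -0.44] 92.76954456541391 15.5083
gripped [ 581.37 -265.36  138.51] [ 1.28 -0.29 -1.35] 51.7610255545473 16.4417
57.999167408561334
False
pressed [ 581.73 -265.43  135.47] [0.01 2.32 9.87] 51.22086178839899 17.1583
```

The arm yields under load, so the cap is pressed only about 3 mm. I'll press further until the force reaches about 14 N.

```bash
python3 - <<'E'
from geo import *
from station import bot,status,claw,optics
np.set_printoptions(suppress=True,precision=2)
z=131.5
while z>125:
    bot.movel((581,-265.5,z),vel=15);bot.dwell(.15)
    f=status.current_contact_force()[2];t=status.current_tool_pos();print(z,t,f,status.current_torque(),status.current_opening())
    if f>13.8 or t[2]<132.9: break
    z-=1
print(status.current_joint_pos(),status.current_clock())
E
```

```text
131.5 [ 581.76 -265.43  134.38] 11.170101415712347 [ 0.5   0.44 -0.04] 51.69236673442973
130.5 [ 581.76 -265.45  133.63] 12.066832684566833 [ 0.56  0.5  -0.03] 51.74894069896947
129.5 [ 581.77 -265.46  132.9 ] 13.68774838096556 [ 0.67  0.54 -0.03] 51.97097465321906
128.5 [ 581.77 -265.47  132.13] 14.844160484104377 [0.7  0.63 0.02] 51.64150991149589
[ 0.12  0.73  0.49  1.57 -0.4   0.94  1.  ] 18.7583
```

```bash
python3 - <<'E'
from geo import *
from station import bot,status,claw,optics
np.set_printoptions(suppress=True,precision=2)
q=np.array(bot.ik((581,-265.5,128.5),down(15)));print(q-status.current_joint_pos())
q0=q[6]
for d in(12,25,38,50,62):
    q[6]=q0+np.radians(d);bot.move_j(q)
    y=Ro.from_rotvec(status.current_tool_rot()).as_matrix()[:,1]
    print(d,np.degrees(np.arctan2(y[1],y[0])),status.current_tool_pos(),status.current_contact_force(),status.current_torque(),status.current_clock())
    if abs(status.current_torque()[2])>4: break
E
```

```text
[ 0.  0. -0.  0. -0. -0.  0.]
12 27.043722804087317 [ 582.29 -266.22  132.41] [-1.75  2.27 14.84] [0.52 0.51 0.02] 19.075
25 40.05556809337955 [ 582.38 -266.22  132.42] [-1.88  3.58 13.67] [0.47 0.43 0.13] 19.4083
38 53.05260700141952 [ 582.32 -266.28  132.4 ] [-1.64  3.6  14.54] [0.48 0.41 0.08] 19.7417
50 65.04790201120801 [ 582.34 -266.48  132.46] [-1.47  2.33 13.86] [0.49 0.4  0.06] 20.0583
62 77.03335435730504 [ 582.42 -266.86  132.53] [-0.56  2.02 15.2 ] [0.39 0.34 0.12] 20.375
```

```bash
python3 - <<'E'
from geo import *
from station import bot,status,claw,optics
np.set_printoptions(suppress=True,precision=2)
bot.dwell(.1)
for z in(134,139,145):
    hit=bot.movel((581.3,-265.6,z),vel=25);bot.dwell(.2);f=status.current_contact_force();print(z,status.current_tool_pos(),f)
if f[2]>-4:
    bot.movel((581.3,-265.6,208),vel=50);bot.dwell(.6)
    print(status.current_tool_pos(),status.current_contact_force(),status.current_opening(),status.current_grip_force(),status.current_clock())
for n in("top","scene"):cv2.imwrite(f"pics/{n}3.png",optics.get_image(n)[:,:,::-1])
s=cv2.imread("pics/scene3.png")[130:290,220:440]
cv2.imwrite("pics/c3.png",cv2.resize(s,None,fx=3.5,fy=3.5,interpolation=cv2.INTER_CUBIC))
E
```

```text
134 [ 582.37 -266.82  136.57] [0.35 0.64 8.41]
139 [ 581.83 -266.56  139.41] [ 1.55 -2.38  3.89]
145 [ 580.71 -264.8   144.32] [ 0.33  0.18 -0.41]
[ 581.31 -265.58  207.99] [ 0.01 -0.16  0.33] 51.50370526039993 57.999129368690774 24.1917
```

View pics/c3.png

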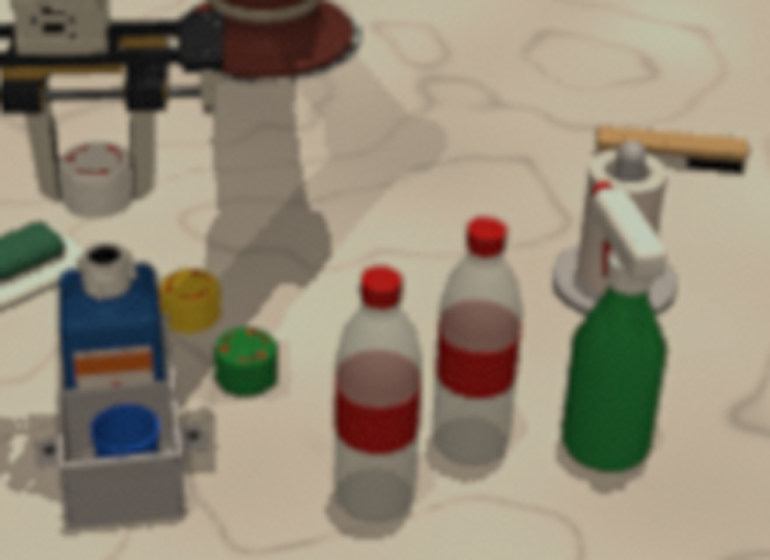

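The cap is held level at crop (96,178), above the open mouth at (105,255). The bottle is in its caddy, the roll is on its holder and the bystanders haven't moved, so I'm handing in.

```bash
python3 -c "
from station import bot
print(bot.finish_job())"
```

```text
the job is handed in; nothing more can be done
None
```

The job is handed in (no verdict was returned): the roll is on its holder and let go, and the cap is held level about 5 cm above the open bottle, which still stands in its caddy.

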